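Snap the timer's battery cover shut and start it against the stop

ROBOT

A 6-joint arm with a two-finger parallel gripper is mounted at the origin on the work surface. World frame = base frame: x ahead of the robot, y to its left, z up, the work surface at z = 0. Lengths are in mm, angles in rad, forces in N, time in s.
With the tool pointing down it reaches from about 350 to 775 mm from the base axis. Payload 7.3 kg.
Tool frame: the origin (TCP) lies at the centre of the arm's flange, where the gripper is bolted on; the fingertips stand 178 mm ahead of it and the grasp point (between the pads) lies 159 mm ahead of it; z points along the fingers, y is the direction in which the jaws open and shut (so a half turn about z gives the same grasp; the last joint's range is limited). The gripper opens to 92 mm and grips with 3 to 60 N. Pads are 19 mm wide; open, the fingers measure 130 mm over their backs; the gripper's body (75 mm by 190 mm) begins 47 mm behind the grasp point.
Start: joints at [1.173, 0.342, 1.524, -0, 1.275, -0.146], TCP at [130.78, 508.453, 404.741] pointing down, gripper open.
Joint ranges: [-2.53, 2.53], [-0.77, 2.02], [0.04, 2.7], [-1, 4.14], [0.28, 2.66], [-3.11, 3.11]. Speed limits (rad/s): [2.57, 2.57, 3.14, 3.14, 3.14, 3.14].

INTERFACE

Orientations are given as [roll, pitch, yaw] about the fixed x, y, z axes, in that order (R = Rz(yaw) Ry(pitch) Rx(roll)).
In Python, from plant import get_obs, capture, close_job gives the robot as it stands. The module is installed in compiled form; this text tells all that it offers.
- The arm moves only by the shell command python3 -m pendant 'ROWS'. ROWS is JSON, a list of rows, each a list of 3 entries, a list of its own where there are three numbers: the shift along the tool's x, y, z in m, then the turn, a rotation vector about the tool's x, y, z in rad, then the finger opening in m, from 0 to 0.0918. In form: [[[tx, ty, tz], [wx, wy, wz], fingers], ...]. A call has 1 to 10 rows; each row is the pose to reach, as a shift and turn from the pose commanded when the call began, along the tool's axes at that moment; what a row does not reach only later rows make up. A row lasts 1/12 s, in which the tool goes at most 41.7 mm and 7.16 degrees, less where a joint would pass 70% of its speed; a pose out of reach is approached as far as the arm can. A call with a gripper value outside its range is refused whole. The fingers move at their own pace and stop on an object; the grip force is fixed at half the most. Time passes only in rows, so rows that repeat a pose let the fingers close. It gives the time, the measured TCP pose, the force and the opening at its end, in the units of the state.
- get_obs(): the state, without advancing time (a new reading comes with each control period).
- capture(name): name is "scene" or "top" or "wrist"; returns a dict with "color" (400x640x3 uint8, red, green, blue), "mtx" (3x3 intrinsics, pixels), "rvec" (rotation vector, rad) and "tvec" (3), from world to camera coordinates, as OpenCV has them. Camera axes: x right, y down, z forward; pixel columns grow to the right and rows downward; lengths in mm; the calibration is good to about 2 mm. A picture is of the moment at which its call begins. There is no depth.
- close_job(): hands the job in, once; it reports no verdict.
The state is a dict: "time": time; "joint_positions": joint angles; "dq": joint speeds; "tau": joint torques, N m; "tool_pos": TCP position; "tcp_rot": TCP orientation; "contact_force": force on the tool from outside, world axes, zero at the start; "moment": the same for the moment, N m; "grip_width": finger opening in mm.
Only numpy, scipy, OpenCV 4.12 (cv2) and the standard library are available. Lean on these libraries where they do the work, as an engineer would, in place of code of your own. Each camera call takes 0.05 s, during which the arm holds its last target. There are 200 camera calls.

TASK

The batteries of the kitchen timer have just been changed: press all four snap tabs of the battery cover on its top fully home. Then, with the timer's back pushed flat against the aluminium stop on the bench so that it cannot slide away, press the start button on its front fully in for a moment and let it spring out again. Leave the timer standing flat against the stop, and the other kitchen things where they are.

Things in the scene. Friction and masses are not known exactly. Their poses are not given: they have to be found in the camera images.
- timer: Loose white kitchen timer, a block 75 deep (its x) x 120 wide (its y) x 63 high, about 0.3 kg, standing on the bench; it slides under a push of 1 to 3 N. Origin: centre of its underside. Its +x points out of the front face, which carries the display and the start button; its z is up. Let into its top is a grey battery cover with four snap tabs.
- timer_back (a point): Middle of the lower edge of the timer's flat back (37.5 behind its origin, along its -x).
- stop: Fixed aluminium angle bolted to the bench: an upright plate 260 long (its y) and 45 high, 6 thick. Origin: middle of the foot of its flat bracing face; its +x points level out of that face, towards the timer, whose back faces it at the start, about 50 to 90 away and turned up to 0.25 rad.
- button_top (a point): Centre of the outer end of the start button, a black round push button, 28 across, in the middle of the timer's front face, 28 above the bench; it stands 12 proud of the face and moves with the button. It is pressed level, along the timer's -x.
- start_button (a joint): Travel of the start button: 0 out, 0.006 m fully in. A spring returns it: about 2 N starts it and 6 N holds it fully in, more than the timer's grip on the bench.
- tab1_top (a point): Centre of the top of the front, left (+x, +y of the timer) snap tab of the battery cover: a black block 14 (x) x 18 (y), centred 22 and 40 from the timer's origin in its x and y; top 70 above the bench when unpressed, 65 when home (2 above the cover); moves with the tab.
- tab1 (a joint): Travel of that snap tab, straight down: 0 fully up, 0.005 m fully home. About 4 N moves it; it stays where it is left.
- tab2_top (a point): Centre of the top of the front, right (+x, -y) snap tab of the battery cover: a black block 14 (x) x 18 (y), centred 22 and 40 from the timer's origin in its x and y; top 70 above the bench when unpressed, 65 when home (2 above the cover); moves with the tab.
- tab2 (a joint): Travel of that snap tab, straight down: 0 fully up, 0.005 m fully home. About 4 N moves it; it stays where it is left.
- tab3_top (a point): Centre of the top of the back, right (-x, -y) snap tab of the battery cover: a black block 14 (x) x 18 (y), centred 22 and 40 from the timer's origin in its x and y; top 70 above the bench when unpressed, 65 when home (2 above the cover); moves with the tab.
- tab3 (a joint): Travel of that snap tab, straight down: 0 fully up, 0.005 m fully home. About 4 N moves it; it stays where it is left.
- tab4_top (a point): Centre of the top of the back, left (-x, +y) snap tab of the battery cover: a black block 14 (x) x 18 (y), centred 22 and 40 from the timer's origin in its x and y; top 70 above the bench when unpressed, 65 when home (2 above the cover); moves with the tab.
- tab4 (a joint): Travel of that snap tab, straight down: 0 fully up, 0.005 m fully home. About 4 N moves it; it stays where it is left.
- shaker: Bystander, to be left where it is: glass shaker jar with a steel lid, 60 across, 100 high. Origin: its middle, on the underside.
- bowl: Bystander, to be left where it is: steel bowl, 130 across, 55 high. Origin: its middle, on the underside.
- beaker: Bystander, to be left where it is: white plastic beaker, 72 across, 85 high. Origin: its middle, on the underside.
- ladle: Bystander, to be left where it is: long serving spoon lying on the bench. Origin: on its underside, near mid-length; its x runs along it.
- turner: Bystander, to be left where it is: spatula lying on the bench. Origin: on its underside, near mid-length; its x runs along it.
- sauce: Bystander, to be left where it is: yellow sauce bottle, 56 across, 150 high. Origin: its middle, on the underside.
- foodbox: Bystander, to be left where it is: closed cardboard food box, 106 x 146 x 49. Origin: its middle, on the underside.
Not all that is in view belongs to the job. Leave any blue, red or turquoise look-alike of the timer alone.

How it is judged (in metres and radians):
On the way, in this order (a step that is already met when the one before it is completed fails the run):
1. all four snap tabs are pressed home (more than 4 of their 5 mm) (value of joint each of tab1, tab2, tab3, tab4 above 0.004 m), for 0.1 s.
2. the start button is pressed in (more than 4.5 of its 6 mm) while the timer's back is flat against the stop, held 0.2 s (x of timer_back in the frame of stop between -0.004 and 0.005 m and y of timer_back in the frame of stop between -0.1 and 0.1 m and angle between the x axis of timer and the x axis of stop, either way round below 0.08 rad and angle between timer's own z axis and vertical below 0.06 rad and value of joint start_button above 0.0045 m), for 0.2 s.
At the end, for the whole second after the job is handed in: All four tabs are home (over 4 mm down), the start button is out again (under 1.5 mm), and the timer stands still and upright with its back against the stop: gap under 5 mm, square within 0.08 rad, its middle within 100 mm of the stop's middle along the stop (all of step 1 and x of timer_back in the frame of stop between -0.004 and 0.005 m and y of timer_back in the frame of stop between -0.1 and 0.1 m and angle between the x axis of timer and the x axis of stop, either way round below 0.08 rad and angle between timer's own z axis and vertical below 0.06 rad and value of joint start_button below 0.0015 m and linear speed of timer below 0.02 m/s); the robot touches nothing.
It fails at once if the timer is tipped by more than 0.35 rad (angle between timer's own z axis and vertical above 0.35 rad).
It fails at once if a bystander is moved more than 30 mm (distance of any of shaker, bowl, beaker, ladle, turner, sauce, foodbox from where it was at the start of the episode above 0.03 m).
It also fails if it takes over 58 s, if anything falls off the work surface, if the arm or the gripper's body presses on something with over 40 N, if the wrist force passes 120 N, or if a joint passes its speed limit or range.

## Working session

There is one attempt and no reset: what is moved stays moved. The work goes in short steps, Python scripts to look and compute and a shell command to move; the robot and the scene stay as the last step left them, time stands still between calls to the robot, and variables do not carry over. Pictures are saved under pics/ and viewed, about 8 in all and at most 12, crops included, and the job is handed in when it is done.

```bash
mkdir -p pics; cat > h.py <<'E'
import numpy as np, cv2, json
from plant import get_obs, capture
from scipy.spatial.transform import Rotation as R
def snap(n,name):
    c=capture(n); cv2.imwrite(f'pics/{name}.png',c['color'][:,:,::-1])
    json.dump({k:np.array(c[k]).tolist() for k in('mtx','rvec','tvec')},open(f'pics/{name}.json','w'))
def cam(name):
    d=json.load(open(f'pics/{name}.json')); return [np.array(d[k],float) for k in('mtx','rvec','tvec')]
def ray(name,px,z):
    K,r,t=cam(name); Rm=cv2.Rodrigues(r)[0]
    C=-Rm.T@t.ravel(); out=[]
    for u,v in px:
        d=Rm.T@np.linalg.inv(K)@[u,v,1]; out.append(C+d*(z-C[2])/d[2])
    return np.array(out)
def proj(name,P):
    K,r,t=cam(name); return cv2.projectPoints(np.array(P,float),r,t,K,None)[0][:,0]
def crop(name,x0,y0,w,h,s,new):
    im=cv2.imread(f'pics/{name}.png')[y0:y0+h,x0:x0+w]; cv2.imwrite(f'pics/{new}.png',cv2.resize(im,None,fx=s,fy=s,interpolation=cv2.INTER_CUBIC))
E
python3 - <<'E'
from h import *
snap('top','top0');snap('scene','sc0')
o=get_obs();print(o)
a=cv2.imread('pics/top0.png');b=cv2.imread('pics/sc0.png')
cv2.imwrite('pics/both.png',cv2.resize(np.vstack([a,b]),(480,600),interpolation=cv2.INTER_AREA))
E
```

```text
{'time': 0.1, 'joint_positions': array([ 1.17299828e+00,  3.42642092e-01,  1.52487350e+00, -1.04062635e-05,
        1.27542085e+00, -1.45998112e-01]), 'dq': array([-0.00033073, -0.00263389, -0.00293087, -0.0008217 , -0.0009396 ,
        0.00172762]), 'tau': array([ 2.24679730e-03, -4.32003629e+01, -2.44696283e+01,  7.18253315e-02,
        5.26667212e-02, -7.54856751e-05]), 'tool_pos': array([130.73779867, 508.34630836, 404.13674448]), 'tcp_rot': array([-3.14026172e+00, -1.85647658e-04,  2.88979563e+00]), 'contact_force': array([-0.42849391, -0.88072186,  0.23671093]), 'moment': array([-0.03658471,  0.00245173,  0.00385376]), 'grip_width': 91.79239703124898}
```

View pics/top0.png

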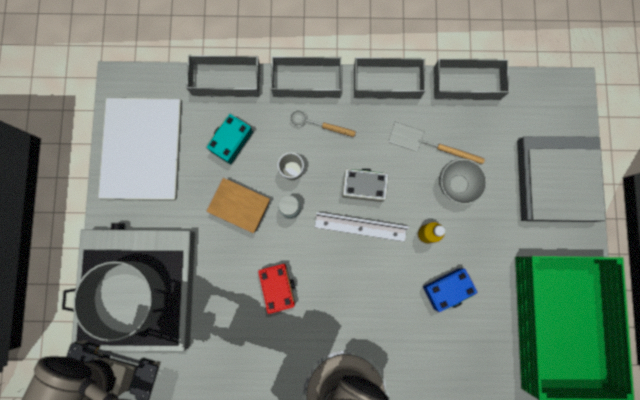

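View pics/sc0.png

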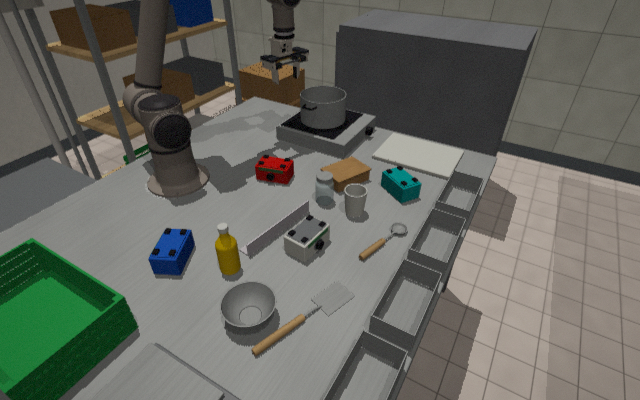

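The white timer with the grey cover is at top px (366,184), with its button facing away from the robot (top of the image). The stop is at (361,227). The red (277,288), blue (450,289) and turquoise (231,138) ones are look-alikes. I'll confirm this in an enlarged crop.

```bash
python3 - <<'E'
from h import *
crop('top0',305,150,150,105,5,'c1')
print(ray('top0',[(345,171),(388,172),(387,199),(345,197)],63))
E
```

```text
[[ 609.18042047    8.15758393   63.        ]
 [ 607.75746657 -111.28256591   63.        ]
 [ 532.13733334 -107.83746971   63.        ]
 [ 536.37819894    7.89981579   63.        ]]
```

View pics/c1.png

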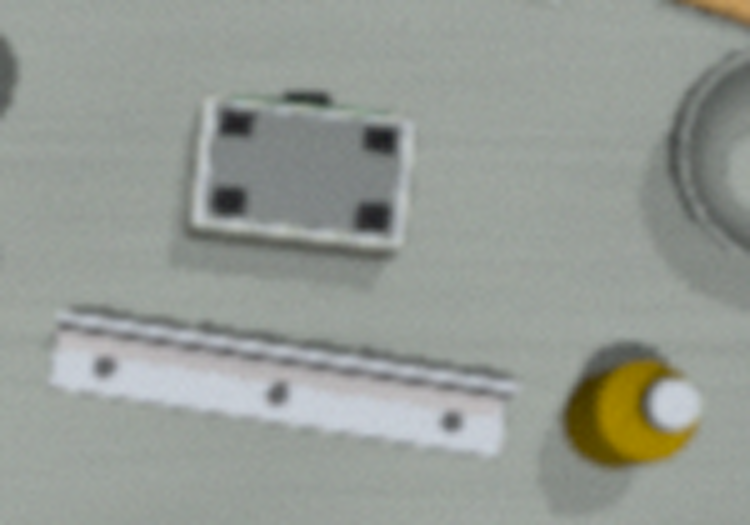

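```bash
python3 - <<'E'
from h import *
f=lambda L:[((u+.5)/5-.5+305,(v+.5)/5-.5+150) for u,v in L]
K,r,t=cam('top0');print('cam',-cv2.Rodrigues(r)[0].T@t.ravel())
T=ray('top0',f([(236,124),(380,139),(374,216),(228,201)]),70);print(T)
c=T.mean(0);print('c',c)
print(np.linalg.norm(T-np.roll(T,-1,0),axis=1))
v=(T[0]+T[1]-T[2]-T[3]);w=T[0]+T[3]-T[1]-T[2]
print('yaw',np.arctan2(v[1],v[0]),np.arctan2(-w[0],w[1]))
S=ray('top0',f([(62,312),(517,381)]),45);print(S,np.linalg.norm(S[0]-S[1]));d=S[0]-S[1];print('stop yaw',np.arctan2(-d[0],d[1]))
S=ray('top0',f([(52,385),(497,456)]),3);print(S,np.linalg.norm(S[0]-S[1]));d=S[0]-S[1];print('stop yaw',np.arctan2(-d[0],d[1]))
o=get_obs();print(R.from_euler('xyz',o['tcp_rot']).as_matrix())
E
```

```text
cam [ 366.37380748   79.75309686 1343.21266314]
[[598.53969941 -10.24559428  70.        ]
 [591.06809033 -89.68280611  70.        ]
 [548.14804978 -86.09025138  70.        ]
 [555.55079541  -5.91734178  70.        ]]
c [573.32665873 -47.98399839  70.        ]
[79.7878159  43.0701327  80.51394958 43.20624534]
yaw -0.09194009451038235 -0.09292341702342587
[[ 495.82211303   84.59862156   45.        ]
 [ 460.22970313 -168.07295929   45.        ]] 255.16611729200847
stop yaw -0.13994354365028616
[[ 458.05488361   89.97664955    3.        ]
 [ 420.39236099 -164.04183062    3.        ]] 256.79535408862705
stop yaw -0.14719451639907244
[[-9.68466250e-01  2.49144259e-01 -5.11388232e-04]
 [ 2.49144715e-01  9.68465470e-01 -1.24271050e-03]
 [ 1.85647657e-04 -1.33093286e-03 -9.99999097e-01]]
```

```bash
python3 -m pendant '[[[-0.034,-0.024,0],[0,0,0],0.061],[[-0.067,-0.048,0],[0,0,0],0.061],[[-0.1,-0.072,0],[0,0,0],0.061],[[-0.134,-0.096,0],[0,0,0],0.061],[[-0.167,-0.12,0],[0,0,0],0.061],[[-0.2,-0.144,0],[0,0,0],0.061],[[-0.234,-0.168,0],[0,0,0],0.061],[[-0.267,-0.192,0],[0,0,0],0.061],[[-0.3,-0.217,0],[0,0,0],0.061],[[-0.33,-0.24,0],[0,0,0],0.061]]'
python3 -m pendant '[[[-0.033,-0.024,0],[0,0,0],0.061],[[-0.066,-0.048,0],[0,0,0],0.061],[[-0.1,-0.072,0],[0,0,0],0.061],[[-0.133,-0.096,0],[0,0,0],0.061],[[-0.166,-0.12,0],[0,0,0],0.061],[[-0.2,-0.144,0],[0,0,0],0.061],[[-0.23,-0.168,0],[0,0,-0.08],0.061],[[-0.259,-0.185,0],[0,0,-0.159],0.061],[[-0.259,-0.185,0],[0,0,-0.159],0.061],[[-0.259,-0.185,0],[0,0,-0.159],0.061]]'
python3 - <<'E'
from h import *
snap('wrist','w1'); o=get_obs(); print(o['tool_pos'],o['tcp_rot'],o['contact_force'],o['time'])
E
```

```text
time: 0.93
tool_pos: [391.5, 191.7, 404.6]
tcp_rot: [-3.142, -0.0, 2.889]
contact_force: [1.1, 1.3, -0.9]
grip_width: 60.9
time: 1.77
tool_pos: [595.9, -51.3, 403.3]
tcp_rot: [3.141, -0.002, 3.046]
contact_force: [-1.0, -0.1, -0.0]
grip_width: 60.7
[595.24698788 -50.14422259 403.67471192] [ 3.14088913e+00 -2.15933276e-03  3.04688369e+00] [ 0.2695482  -0.12032188  0.9781687 ] 1.8167
```

View pics/w1.png

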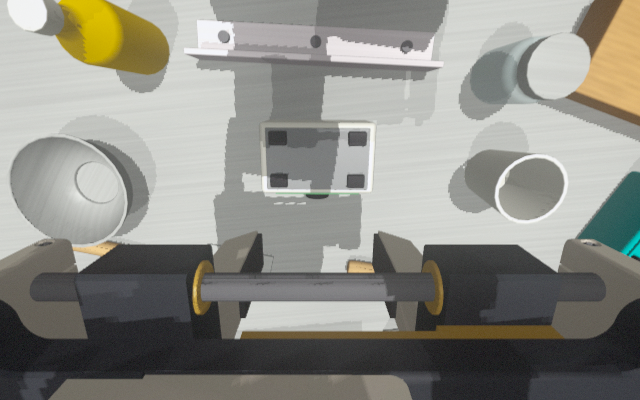

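The wrist view shows the timer with its tabs at about (278,138), (357,138), (356,181) and (279,180). The stop is above it and the button is at (317,195). I'll cross-check the positions against the top view.

```bash
python3 - <<'E'
from h import *
T=ray('w1',[(278,138),(357,138),(356,181),(279,180)],70);print(T,T.mean(0))
v=T[2]+T[3]-T[0]-T[1];w=T[1]+T[2]-T[0]-T[3]
print('yaw',np.arctan2(v[1],v[0]),np.arctan2(-w[0],w[1]))
S=ray('w1',[(184,50),(443,66)],45);print(S,np.linalg.norm(S[0]-S[1]))
d=S[1]-S[0];print(np.arctan2(-d[0],d[1]))
E
```

```text
[[546.1436288  -85.54631195  70.        ]
 [553.65873826  -7.55469103  70.        ]
 [597.33087162 -11.21529284  70.        ]
 [588.65097916 -90.13550233  70.        ]] [571.44605446 -48.61294954  70.        ]
yaw -0.09543721467983503 -0.10284668162050742
[[ 453.87830918 -170.35438132   45.        ]
 [ 493.30362331   85.79819439   45.        ]] 259.1688589233783
-0.15271502013934857
```

```bash
python3 -m pendant '[[[0.001,0,0.03],[0,0,0],0.061],[[0.001,0,0.06],[0,0,0],0.061],[[0.001,0,0.09],[0,0,0],0.061],[[0.001,0,0.115],[0,0,0],0.061],[[0.001,0,0.13],[0,0,0],0.061],[[0.001,0,0.142],[0,0,0],0.061],[[0.001,0,0.15],[0,0,0],0.061],[[0.001,0,0.152],[0,0,0],0.061],[[0.001,0,0.152],[0,0,0],0.061]]'
python3 -m pendant '[[[0,0,0.002],[0,0,0],0.061],[[0,0,0.004],[0,0,0],0.061],[[0,0,0.006],[0,0,0],0.061],[[0,0,0.007],[0,0,0],0.061],[[0,0,0.008],[0,0,0],0.061],[[0,0,0.009],[0,0,0],0.061],[[0,0,0.009],[0,0,0],0.061]]'
```

```text
time: 2.57
tool_pos: [594.0, -49.0, 252.8]
tcp_rot: [3.141, -0.001, 3.049]
contact_force: [-0.6, 0.6, 0.5]
grip_width: 61.2
time: 3.15
tool_pos: [594.4, -49.8, 244.6]
tcp_rot: [-3.142, 0.001, 3.049]
contact_force: [-1.6, 0.9, 4.3]
grip_width: 60.7
```

```bash
python3 -m pendant '[[[0,0,0.001],[0,0,0],0.061],[[0,0,0.002],[0,0,0],0.061],[[0,0,0.002],[0,0,0],0.061]]'; python3 -m pendant '[[[0,0,0.001],[0,0,0],0.061],[[0,0,0.0015],[0,0,0],0.061],[[0,0,0.0015],[0,0,0],0.061]]'
```

```text
time: 3.4
tool_pos: [594.4, -49.8, 243.1]
tcp_rot: [3.142, 0.001, 3.049]
contact_force: [-2.8, 0.4, 8.6]
grip_width: 61.0
time: 3.65
tool_pos: [594.6, -49.8, 243.0]
tcp_rot: [-3.142, 0.003, 3.049]
contact_force: [-6.0, 1.9, 17.5]
grip_width: 61.3
```

```bash
python3 -m pendant '[[[0,0,-0.01],[0,0,0],0.061],[[0.01,0,-0.025],[0,0,0],0.061],[[0.03,0,-0.025],[0,0,0],0.061],[[0.044,0,-0.02],[0,0,0],0.061],[[0.044,0,-0.015],[0,0,0],0.061],[[0.044,0,-0.015],[0,0,0],0.061]]'
python3 - <<'E'
from h import *
snap('wrist','w2');snap('scene','s2')
a=cv2.imread('pics/w2.png');b=cv2.imread('pics/s2.png')[190:280,260:360]
b=cv2.resize(b,(444,400),interpolation=cv2.INTER_CUBIC)
o=np.zeros((600,800,3),np.uint8); o[:400//1,:]=0
o[:300,:480]=cv2.resize(a,(480,300)); o[200:600,356:800]=b; cv2.imwrite('pics/m2.png',o); print(get_obs()['tool_pos'])
E
```

```text
time: 4.15
tool_pos: [550.3, -45.7, 254.7]
tcp_rot: [3.141, -0.001, 3.049]
contact_force: [0.1, -0.5, 0.3]
grip_width: 61.0
[551.2920047  -45.90852267 255.21927016]
```

View pics/m2.png

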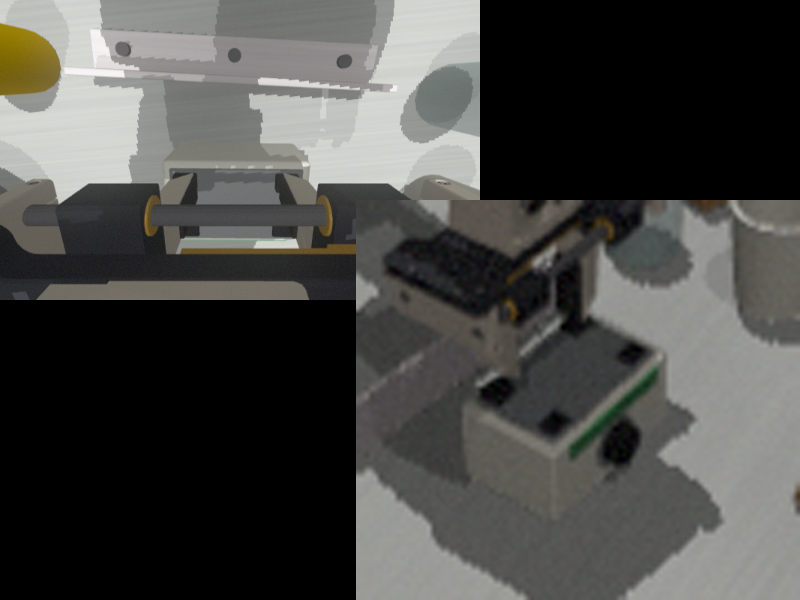

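The scene crop shows the front tabs sitting flush and the fingers over the back tabs. I'll press the back pair.

```bash
python3 -m pendant '[[[0,0,0.003],[0,0,0],0.061],[[0,0,0.006],[0,0,0],0.061],[[0,0,0.009],[0,0,0],0.061],[[0,0,0.011],[0,0,0],0.061],[[0,0,0.013],[0,0,0],0.061],[[0,0,0.0145],[0,0,0],0.061],[[0,0,0.0155],[0,0,0],0.061],[[0,0,0.0155],[0,0,0],0.061]]'
```

```text
time: 4.92
tool_pos: [550.9, -45.7, 242.8]
tcp_rot: [-3.141, 0.003, 3.049]
contact_force: [-8.0, 1.1, 27.6]
grip_width: 61.2
```

```bash
python3 -m pendant '[[[0,0,-0.01],[0,0,0],0.061],[[0,0,-0.03],[0,0,0],0.061],[[-0.02,0,-0.06],[0,0,0],0],[[-0.05,0,-0.08],[0,0,0],0],[[-0.09,0,-0.08],[0,0,0],0],[[-0.13,0,-0.08],[0,0,0.04],0],[[-0.155,0,-0.08],[0,0,0.052],0],[[-0.155,0,-0.08],[0,0,0.052],0],[[-0.155,0,-0.08],[0,0,0.052],0]]'
python3 - <<'E'
from h import *
snap('wrist','w3');snap('scene','s3');o=get_obs();print(o['tool_pos'],o['tcp_rot'],o['grip_width'])
a=cv2.imread('pics/w3.png');b=cv2.imread('pics/s3.png')[195:275,265:345]
o=np.zeros((600,800,3),np.uint8)
o[:400,:640]=a; o[300:,500:]=cv2.resize(b,(300,300),interpolation=cv2.INTER_CUBIC); cv2.imwrite('pics/m3.png',o)
E
```

```text
time: 5.67
tool_pos: [705.5, -60.2, 317.8]
tcp_rot: [3.141, -0.002, 2.997]
contact_force: [-0.1, -0.7, 0.4]
grip_width: 19.1
[704.32311185 -59.95476192 318.87890977] [ 3.14144535e+00 -1.96262479e-03  2.99707390e+00] 10.848655858387119
```

View pics/m3.png

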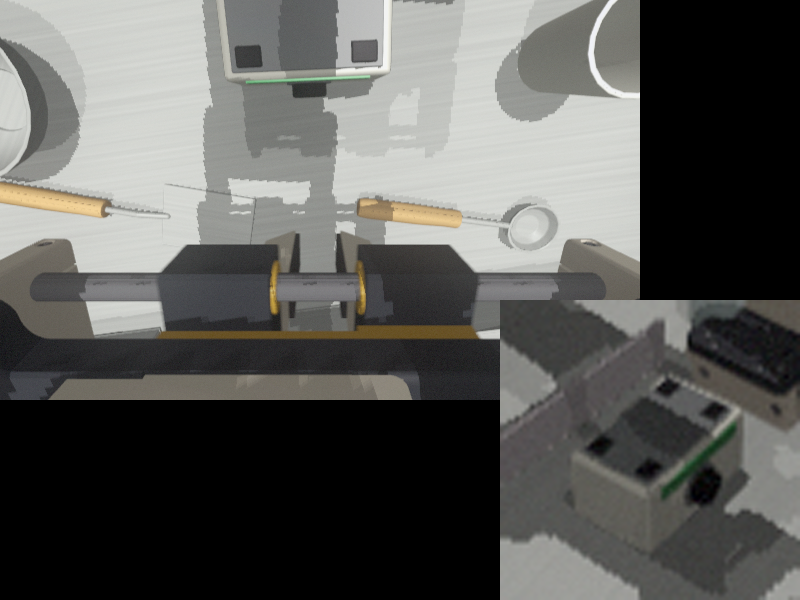

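```bash
python3 - <<'E'
from h import *
print('tabs',ray('w3',[(248,56),(365,50)],65))
print('btn top outer edge',ray('w3',[(293,97),(326,96)],28))
print('turner',ray('w3',[(163,185),(255,198)],3),'ladle',ray('w3',[(358,207),(358,198)],8))
o=get_obs();print(o['tool_pos'],o['tcp_rot'],o['contact_force'])
E
```

```text
tabs [[589.7651333  -91.41333821  65.        ]
 [597.58824124 -11.46961348  65.        ]]
btn top outer edge [[619.52426516 -67.85556732  28.        ]
 [622.66781929 -40.83358356  28.        ]]
turner [[ 681.04247942 -208.46152327    3.        ]
 [ 706.95451782 -122.44618669    3.        ]] ladle [[729.18743519 -23.36213064   8.        ]
 [720.04399665 -22.37171123   8.        ]]
[704.32311185 -59.95476192 318.87890977] [ 3.14144535e+00 -1.96262479e-03  2.99707390e+00] [ 0.42103952 -0.62870752 -0.24973277]
```

```bash
python3 -m pendant '[[[0.02,-0.002,0],[0,0,0],0],[[0.045,-0.005,0],[0,0,0],0],[[0.054,-0.005,0.02],[0,0,0],0],[[0.054,-0.005,0.05],[0,0,0],0],[[0.054,-0.005,0.08],[0,0,0],0],[[0.054,-0.005,0.105],[0,0,0],0],[[0.054,-0.005,0.12],[0,0,0],0],[[0.054,-0.005,0.127],[0,0,0],0],[[0.054,-0.005,0.127],[0,0,0],0]]'
python3 - <<'E'
from h import *
snap('scene','s4');crop('s4',230,150,160,120,5,'c4')
E
```

```text
time: 6.52
tool_pos: [649.6, -57.1, 191.5]
tcp_rot: [3.141, -0.003, 2.997]
contact_force: [0.1, 0.5, 0.6]
grip_width: 0.7
```

View pics/c4.png

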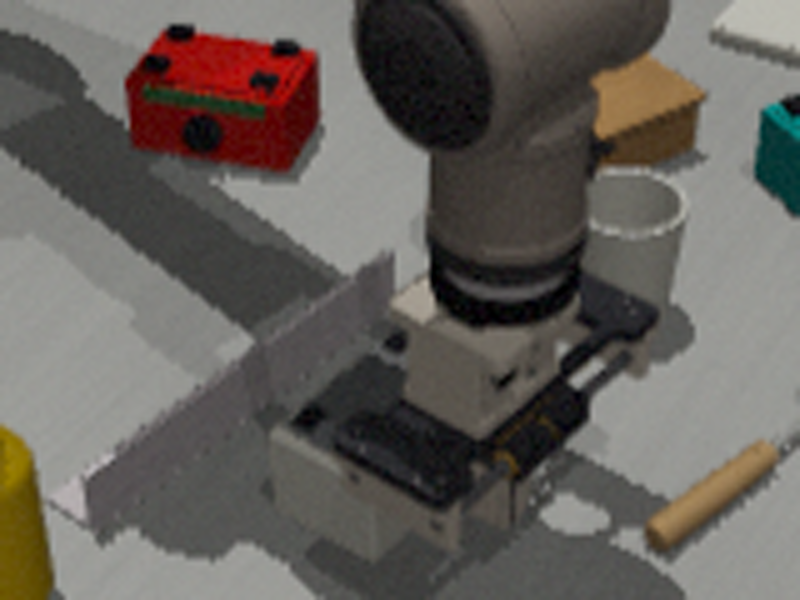

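The fingers are closed and stand in front of the button, with the gripper body clear above the timer. Now I'll push slowly.

```bash
python3 -m pendant '[[[0.008,0,0],[0,0,0],0],[[0.013,0,0],[0,0,0],0],[[0.017,0,0],[0,0,0],0],[[0.02,0,0],[0,0,0],0],[[0.023,0,0],[0,0,0],0],[[0.026,0,0],[0,0,0],0],[[0.029,0,0],[0,0,0],0],[[0.033,0,0],[0,0,0],0],[[0.037,0,0],[0,0,0],0],[[0.04,0,0],[0,0,0],0]]'
python3 -m pendant '[[[0.003,0,0],[0,0,0],0],[[0.006,0,0],[0,0,0],0],[[0.009,0,0],[0,0,0],0],[[0.012,0,0],[0,0,0],0],[[0.015,0,0],[0,0,0],0],[[0.018,0,0],[0,0,0],0],[[0.021,0,0],[0,0,0],0],[[0.024,0,0],[0,0,0],0],[[0.027,0,0],[0,0,0],0],[[0.03,0,0],[0,0,0],0]]'
python3 - <<'E'
from h import *
snap('wrist','w5')
E
```

```text
time: 7.4
tool_pos: [610.7, -51.4, 192.7]
tcp_rot: [3.141, -0.0, 2.997]
contact_force: [4.3, -0.5, 2.9]
grip_width: 0.2
time: 8.23
tool_pos: [581.0, -47.0, 192.6]
tcp_rot: [3.141, -0.0, 2.997]
contact_force: [2.3, -0.6, 2.1]
grip_width: 0.4
```

View pics/w5.png

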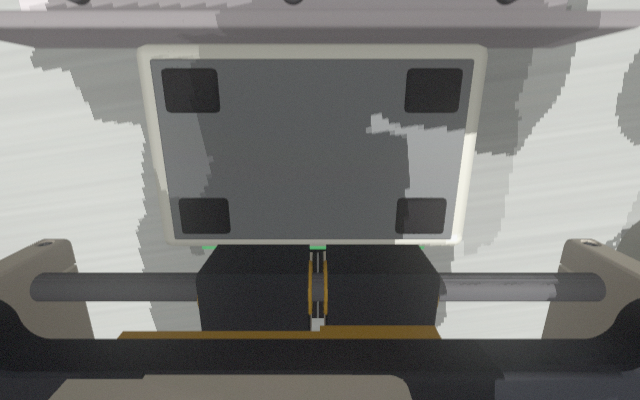

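The timer slides squarely, centred on the fingers, with a small gap to the stop left. I'll continue until the force rises.

```bash
python3 -m pendant '[[[0.002,0,0],[0,0,0],0],[[0.004,0,0],[0,0,0],0],[[0.006,0,0],[0,0,0],0],[[0.008,0,0],[0,0,0],0],[[0.01,0,0],[0,0,0],0],[[0.01,0,0],[0,0,0],0]]'
python3 -m pendant '[[[0.001,0,0],[0,0,0],0],[[0.002,0,0],[0,0,0],0],[[0.003,0,0],[0,0,0],0],[[0.003,0,0],[0,0,0],0]]'
python3 -m pendant '[[[0.001,0,0],[0,0,0],0],[[0.002,0,0],[0,0,0],0],[[0.002,0,0],[0,0,0],0]]'
```

```text
time: 8.78
tool_pos: [571.4, -45.7, 192.6]
tcp_rot: [3.142, 0.0, 2.997]
contact_force: [5.6, -0.2, -2.0]
grip_width: 0.6
time: 9.12
tool_pos: [569.2, -45.3, 192.8]
tcp_rot: [3.142, 0.002, 2.997]
contact_force: [6.2, -0.4, -3.5]
grip_width: 0.2
time: 9.37
tool_pos: [568.4, -45.2, 193.4]
tcp_rot: [3.142, 0.007, 2.997]
contact_force: [11.0, -0.7, -4.6]
grip_width: 0.4
```

```bash
python3 -m pendant '[[[0.001,0,0],[0,0,0],0],[[0.0015,0,0],[0,0,0],0],[[0.0015,0,0],[0,0,0],0],[[0.0015,0,0],[0,0,0],0],[[0.0015,0,0],[0,0,0],0]]'
python3 - <<'E'
from h import *
snap('wrist','w6');snap('scene','s6')
a=cv2.imread('pics/w6.png');b=cv2.imread('pics/s6.png')[190:280,240:340]
o=np.zeros((600,800,3),np.uint8)
o[:400,:640]=a; o[330:,500:]=cv2.resize(b,(300,270),interpolation=cv2.INTER_CUBIC); cv2.imwrite('pics/m6.png',o)
E
```

```text
time: 9.78
tool_pos: [567.9, -45.2, 193.9]
tcp_rot: [3.142, 0.01, 2.996]
contact_force: [15.3, -0.2, -4.9]
grip_width: 0.3
```

View pics/m6.png

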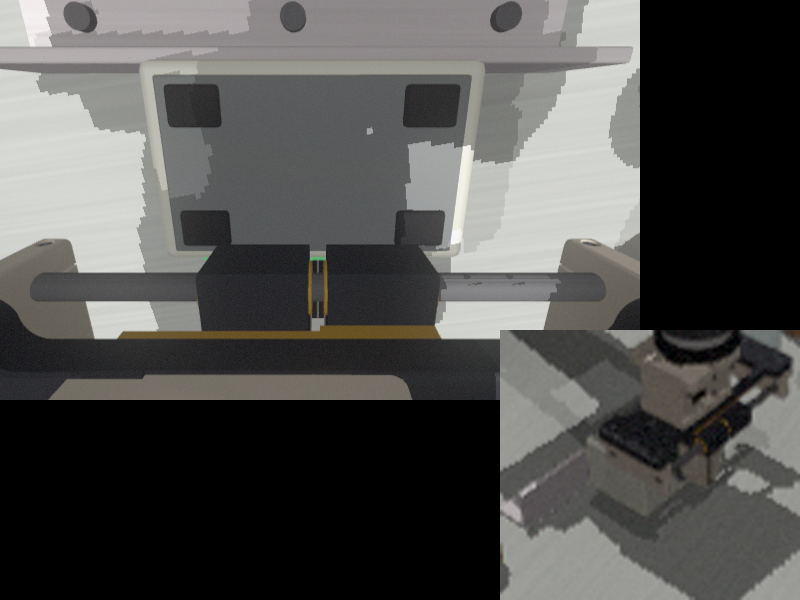

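The timer is flat and square on the stop, and 15 N on the button is well over the 6 N for full travel. I'll hold a little, then back off and check.

```bash
python3 -m pendant '[[[0,0,0],[0,0,0],0],[[-0.003,0,0],[0,0,0],0],[[-0.006,0,0],[0,0,0],0],[[-0.009,0,0],[0,0,0],0],[[-0.012,0,0],[0,0,0],0],[[-0.016,0,0],[0,0,0],0],[[-0.025,0,0],[0,0,0],0],[[-0.045,0,0],[0,0,0],0],[[-0.07,0,0],[0,0,0],0],[[-0.07,0,0],[0,0,0],0]]'
python3 -m pendant '[[[0,0,-0.03],[0,0,0],0],[[0,0,-0.07],[0,0,0],0],[[0,0,-0.11],[0,0,0],0],[[0,0,-0.15],[0,0,0],0],[[-0.02,0,-0.18],[0,0,0],0],[[-0.05,0,-0.2],[0,0,0],0],[[-0.05,0,-0.2],[0,0,0],0],[[-0.05,0,-0.2],[0,0,0],0]]'
python3 - <<'E'
from h import *
snap('wrist','w7');snap('scene','s7');snap('top','t7')
b=cv2.imread('pics/s7.png')[190:280,240:340]
o=np.zeros((600,800,3),np.uint8)
o[:250,:400]=cv2.resize(cv2.imread('pics/t7.png'),(400,250),interpolation=cv2.INTER_AREA)
o[:250,400:]=cv2.resize(cv2.imread('pics/w7.png'),(400,250),interpolation=cv2.INTER_AREA)
o[250:,:388]=cv2.resize(b,(388,350),interpolation=cv2.INTER_CUBIC)
o[250:,400:]=cv2.resize(cv2.imread('pics/t7.png')[165:245,310:400],(400,350),interpolation=cv2.INTER_CUBIC)
cv2.imwrite('pics/m7.png',o)
E
```

```text
time: 10.72
tool_pos: [637.0, -55.5, 193.0]
tcp_rot: [-3.141, 0.003, 2.997]
contact_force: [0.1, 0.2, -0.1]
grip_width: 0.5
time: 11.38
tool_pos: [684.1, -62.2, 393.1]
tcp_rot: [-3.142, 0.001, 2.997]
contact_force: [0.7, 0.3, -0.8]
grip_width: 0.5
```

View pics/m7.png

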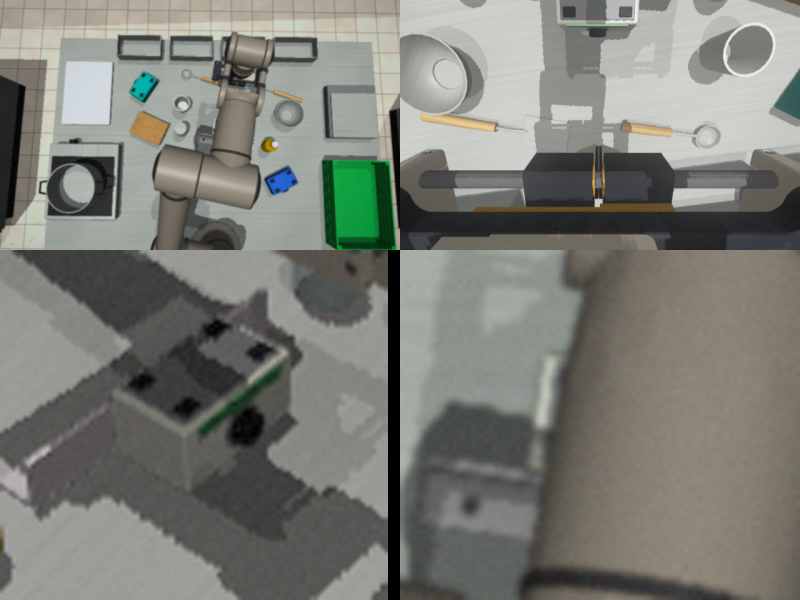

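```bash
python3 -m pendant '[[[0.03,0,0.02],[0,0,0],0],[[0.06,0,0.04],[0,0,0],0],[[0.085,0,0.06],[0,0,0],0],[[0.095,0,0.07],[0,0,0],0],[[0.095,0,0.07],[0,0,0],0],[[0.095,0,0.07],[0,0,0],0]]'
python3 - <<'E'
from h import *
snap('wrist','w8');crop('w8',200,20,240,180,3.33,'c8')
E
```

```text
time: 12.03
tool_pos: [589.2, -48.2, 322.3]
tcp_rot: [3.141, -0.002, 2.997]
contact_force: [-0.3, 0.0, 0.7]
grip_width: 0.4
```

View pics/c8.png

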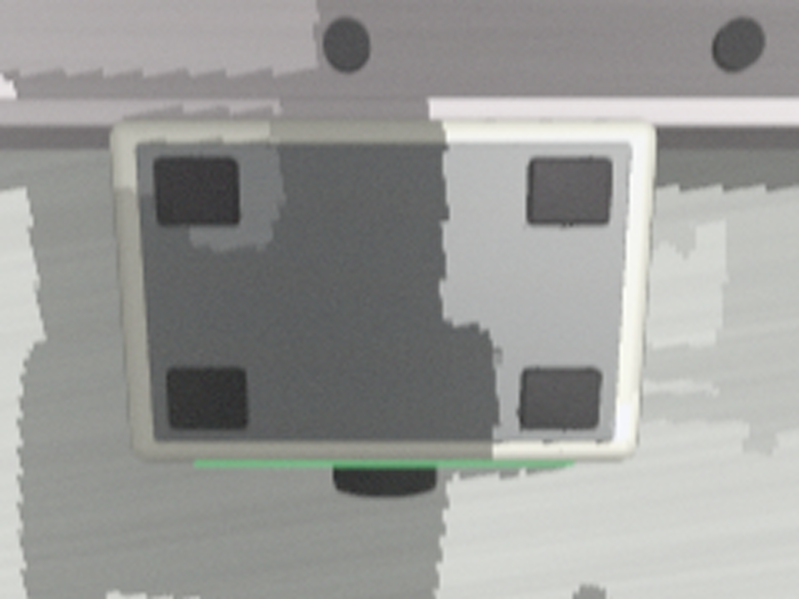

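```bash
python3 - <<'E'
from h import *
f=lambda L:[((u+.5)/3.333-.5+200,(v+.5)/3.333-.5+20) for u,v in L]
for z in (65,70):
    T=ray('w8',f([(197,191),(569,191),(560,398),(207,398)]),z)
    print(z,np.linalg.norm(T-np.roll(T,-1,0),axis=1),T.mean(0))
v=T[2]+T[3]-T[0]-T[1];print('yaw',np.arctan2(v[1],v[0]))
c=T=ray('w8',f([(197,191),(569,191),(560,398),(207,398)]),65).mean(0)
S=ray('w8',f([(20,126),(780,127)]),45);d=S[1]-S[0];a=np.arctan2(-d[0],d[1]);n=np.array([np.cos(a),np.sin(a),0])
print('stop yaw',a,'back gap',(c-S[0])@n-37.5)
B=ray('w8',f([(385,495)]),20)[0];print('button end ahead of centre',(B-c)@n)
# individual tab widths (18 mm): left/right edges
for e in ([(155,191),(240,191)],[(527,191),(612,191)],[(519,398),(602,398)],[(166,398),(248,398)]):
    print([round(float(np.linalg.norm(np.diff(ray('w8',f(e),z),axis=0))),2) for z in (65,70)])
E
```

```text
65 [79.55791908 43.78090454 79.69497559 43.7687309 ] [514.62754119 -39.29440474  65.        ]
70 [77.88702154 42.8614058  78.02119955 42.84948785] [514.56753784 -39.24695444  70.        ]
yaw -0.14495454897975113
stop yaw -0.14606078872376815 back gap -0.2540379753804132
button end ahead of centre 53.05711716813909
[18.17, 17.79]
[18.18, 17.8]
[18.74, 18.35]
[18.51, 18.12]
```

```bash
python3 -c "
from plant import close_job;print(close_job())"
```

```text
the job is handed in; nothing more can be done
None
```

I pressed all four tabs home, pushed the white timer back against the stop by its start button, pressed the button fully in and let it spring out. I handed the job in after about 12 s of the 58 s allowed; no verdict is reported.

- **Tabs:** I pressed the front pair and then the back pair with both fingertips at once. They came to a hard stop at 17.5 N and 27.6 N. In the last picture, the spacing between the tabs (79.6 x 43.8 mm) fits the home height of 65 mm. That picture can't measure each tab separately; the width of single tabs was too coarse to tell home from up.
- **Button:** I took the force up to 15 N with the timer flat against the stop, where 6 N holds it fully in. I held it above 11 N for about 0.4 s. Afterwards its end measured about 53 mm ahead of the timer's centre. The expected value is 49.5 mm when out and 43.5 mm when in, so it is out; the 3 mm difference comes from the height I assumed for that point.
- **Timer:** Its back is against the stop, with a measured gap of about -0.3 mm (calibration is good to about 2 mm). It is square within 0.002 rad.
- **Other things:** No bystander or look-alike appeared disturbed in the views I took, but I didn't measure each one. The arm was clear of everything at the end.

No check failed.

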